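# Index a relay-test carousel by one hole

## Task

Bring the next relay module under the test head by indexing the carousel one hole, counter-clockwise seen from above: press the red plunger down with a fingertip to unlock the turntable, push the yellow fin round to the next hole, and let the plunger spring fully up there so that the table is locked again. Go only one hole and do not turn it backwards, leave the modules sitting in their nests, and do not disturb the other things on the bench.

Things in the scene. Friction and masses are not known exactly. Their poses are not given: they have to be found in the camera images.
- fixture: Carousel screwed to the bench: round foot 276 mm across, fixed aluminium index ring (top 40 mm up, 268 mm across) with 8 holes, 10 mm wide, 45 deg apart at 120 mm radius, and a blue test head on its +x side (post 150 to 180 mm from the axis; arm reaching in to 45 mm from the axis, top 125 mm, probe tips 85 mm up). Origin: turning axis at bench height.
- turntable (a joint): Turntable angle, rad: 0 at the start (locked in a hole), + counter-clockwise from above, next hole at +0.785; play in a hole +-0.01. Unlocked it turns with light friction (about 2 N at the plunger) and stays where left. Its radial arm, ending in a grey block with the red plunger and yellow fin, points along the fixture's -x at angle 0.
- plunger (a joint): Press depth of the red plunger, m: 0 up, 0.012 at its stop; spring 2 N to 6 N. Its brass pin comes up from below the ring; up in a hole it locks, from 0.009 it is clear. Once 0.1 rad or more from a hole the plunger may be let go: the pin rides under the ring (at about 0.009) and springs up by itself into the next hole, stopping the table. Kept pressed, the table runs past.
- plunger_top (a point): Centre of the flat top of the red plunger cap (32 mm diameter, vertical), 156 mm from the turning axis; 78 mm above the bench when up, 66 mm when fully down. The top of the grey block round it (44 mm radially, 64 mm wide) is 60 mm above the bench.
- fin_top (a point): Middle of the top edge of the yellow fin, an upright plate on the grey block on the counter-clockwise side of the plunger (seen from above): 8 mm thick, 44 mm long radially, its top 108 mm above the bench, its flat face towards the plunger 22 mm from the plunger's centre. Pushing on that face turns the table counter-clockwise. It turns with the table.
- table_center (a point): Point on the turning axis at the top of the grey turntable disc (190 mm across), 50 mm above the bench; turns with the table, x axis along the fixture's at angle 0. On the disc stand seven black nests, 36 mm square, 9 mm high, at 68 mm radius.
- nest0 (a point): Seat of the nest that at the start is under the test head: centre of its floor, 52 mm above the bench, 68 mm from the axis. Turns with the table.
- nest1 (a point): The same for the next nest, 45 degrees clockwise of nest0.
- nest2 (a point): The same for the nest 45 degrees clockwise of nest1.
- module_tested: Loose relay module in nest0: 30 mm square green board with a white relay, 20 mm high. Origin: centre of its underside.
- module_next: Loose relay module in nest1, the same with a blue relay; the next one to be tested.
- module_last: Loose relay module in nest2, the same with a blue relay.
- multimeter: Yellow hand multimeter lying on the bench, 150 x 76 x 36 mm. Bystander. Origin: centre of its underside.
- screwdriver: Screwdriver with orange handle, 180 mm long, lying. Bystander.
- flux_bottle: White bottle with red cap, 44 mm diameter, 90 mm high. Bystander. Origin: centre of its underside.
- solder_spool: Blue spool standing on end, 56 mm diameter, 43 mm high. Bystander. Origin: centre of its underside.
- plug_tray: Grey open tray with test plugs, 140 x 100 x 35 mm. Bystander. Origin: centre of its underside.
Not all that is in view belongs to the job. Leave any brown look-alike of the module_last alone.

How it is judged:
By the outcome, as a careful person would: the job done as asked, in the order asked, and still so for the second after the job is handed in, with the robot touching nothing.
It also fails if it takes over 43 s, if anything falls off the work surface, if the arm or the gripper's body presses on something with over 40 N, if the wrist force passes 120 N, or if a joint passes its speed limit or range.

## Robot

A 6-joint arm with a two-finger parallel gripper is mounted at the origin on the work surface. World frame = base frame: x ahead of the robot, y to its left, z up, the work surface at z = 0. Lengths are in m, angles in rad, forces in N, time in s.
With the tool pointing down it reaches from about 0.3 to 0.875 m from the base axis. Payload 6.4 kg.
Tool frame: the origin (TCP) lies between the finger pads; the fingertips stand 14 mm ahead of it and the grasp point (between the pads) lies 5 mm behind it (r.finger_overhang is the z of the fingertips in the tool frame, in m); z points along the fingers, x is the direction in which the jaws open and shut, and the axes are right-handed (so a half turn about z gives the same grasp; the last joint's range is limited). The gripper opens to 88 mm and grips with 3 to 60 N. Pads are 18 mm wide; open, the fingers measure 123 mm over their backs; the gripper's body (75 mm by 187 mm) begins 45 mm behind the grasp point.
Start: joints at [-1.341, 0.181, 1.607, -0, 1.354, -0.206], TCP at [0.243, -0.521, 0.253] pointing down, gripper open.
Joint ranges: [-2.99, 2.99], [-0.89, 2.07], [0.3, 2.58], [-1.14, 4.28], [0, 2.63], [-3.12, 3.12]. Speed limits (rad/s): [2.57, 2.57, 3.01, 3.14, 3.14, 3.14].

## Interface

Orientations are given as a unit quaternion [x, y, z, w].
In Python, from workcell import r, vision, order gives the robot as it stands. The module is installed in compiled form; this text tells all that it offers.
- The arm moves only by the tool step_arm, never from a script. Its argument "steps" is a list of rows, each a list of 7 numbers: the shift along the tool's x, y, z normalised to -1 to 1, where 1 is 200 mm, then the turn, a rotation vector about the tool's x, y, z normalised to -1 to 1, where 1 is 180 degrees, then the opening, from -1 (shut) to 1 (fully open), so that 0 is half open. A call has exactly 10 rows; each row is the pose to reach, as a shift and turn from the pose commanded when the call began, along the tool's axes at that moment, turning the shorter way round; what a row does not reach only later rows make up. A row lasts 1/12 s, in which the tool goes at most 41.7 mm and 7.16 degrees, less where a joint would pass 70% of its speed; a pose out of reach is approached as far as the arm can. A call with a number of a shift or a turn outside -1 to 1 is refused whole. A call with a gripper value outside its range is refused whole. The fingers move at their own pace and stop on an object; the grip force is fixed at half the most. Time passes only in rows, so rows that repeat a pose let the fingers close, or fill a call up. It gives the time, the measured TCP pose, the force and the opening at its end, in the units of the state.
- r.get_obs(): the state, without advancing time (a new reading comes with each control period).
- vision.grab_frame(name): name is "scene" or "top" or "wrist"; returns (picture, depth): 384x512x3 uint8, blue, green, red; 384x512 float32, m along the optical axis (not along the pixel's ray), 0 where there is no reading.
- vision.camera_model(name): a dict with "vfov" (degrees; the focal length in pixels is half the picture's height over the tangent of half this angle, whatever the lens; pixels are square), "cx", "cy" (the principal point, pixels), "k1" (the pictures are not rectified: a ray, as slopes to the right and down, at radius r is drawn at 1 + k1 r^2 times it, then the intrinsics apply), "rvec" (rotation vector, rad) and "tvec" (3), from world to camera coordinates, as OpenCV has them; the wrist camera has in their place "hand_eye" (4x4, takes a point from camera to tool coordinates, whose origin is the TCP and whose axes are the tool frame's). Camera axes: x right, y down, z forward; pixel columns grow to the right and rows downward; lengths in m; the calibration is good to about 2 mm. A picture is of the moment at which its call begins: read the wrist's pose just before it. camera_model takes no time and is no camera call.
- order.job_done(): hands the job in, once; it reports no verdict.
The state is a dict: "t": time; "joint_positions": joint angles; "joint_velocities": joint speeds; "tau": joint torques, N m; "eef_pos": TCP position; "tcp_rot": TCP orientation; "force": force on the tool from outside, world axes, zero at the start; "torque": the same for the moment, N m; "grip_width": finger opening in m.
Only numpy, scipy, OpenCV 4.12 (cv2) and the standard library are available. Lean on these libraries where they do the work, as an engineer would, in place of code of your own. Each camera call takes 0.05 s, during which the arm holds its last target. There are 200 camera calls.

## Working session

There is one attempt and no reset: what is moved stays moved. The work goes in short steps, Python scripts to look and compute and a tool call to move; the robot and the scene stay as the last step left them, time stands still between calls to the robot, and variables do not carry over. Pictures are saved under pics/ and viewed, about 8 in all and at most 12, crops included, and the job is handed in when it is done.

Besides the shell and the picture viewer there is one more tool, called after ">>>" as name(argument=value, ...) on one line, values as JSON. step_arm: Moves the arm, as the interface text tells. Its arguments: {"type":"object","properties":{"steps":{"type":"array"}},"required":["steps"]}

```bash
mkdir -p pics; cat > h.py <<'E'
import numpy as np, cv2
from workcell import r, vision, order
from scipy.spatial.transform import Rotation as R
def model(n):
    m=vision.camera_model(n); f=192/np.tan(np.radians(m['vfov'])/2)
    if 'rvec' in m:
        Rw=cv2.Rodrigues(np.array(m['rvec'],float))[0]; C=-Rw.T@np.array(m['tvec']).ravel(); A=Rw.T
    else:
        o=r.get_obs(); H=np.array(m['hand_eye']); Rt=R.from_quat(o['tcp_rot']).as_matrix()
        A=Rt@H[:3,:3]; C=np.array(o['eef_pos'])+Rt@H[:3,3]
    return m,f,A,C
def rays(M,uv):
    m,f,A,C=M; d=(np.asarray(uv,float).reshape(-1,2)-[m['cx'],m['cy']])/f
    s=d.copy()
    for _ in range(20): s=d/(1+m['k1']*(s**2).sum(1,keepdims=True))
    return np.c_[s,np.ones(len(s))]@A.T
def plane(M,uv,z):
    d=rays(M,uv); return M[3]+d*((z-M[3][2])/d[:,2:])
def dpt(M,uv,D):
    uv=np.asarray(uv).reshape(-1,2); z=D[uv[:,1].astype(int),uv[:,0].astype(int)]
    return M[3]+rays(M,uv)*z[:,None]
E
python3 - <<'E'
from h import *
for n in ('scene','top'):
    p,d=vision.grab_frame(n); cv2.imwrite(f'pics/{n}0.png',p); np.save(n+'0.npy',d)
    print(n,model(n)[3],model(n)[1])
o=r.get_obs(); print(o)
a=cv2.imread('pics/scene0.png');b=cv2.imread('pics/top0.png')
E
```

```text
scene [ 1.29817013 -0.51932345  0.82686227] 444.0394503206015
top [0.29667335 0.029624   1.49075991] 470.9427869991445
{'t': 0.1, 'joint_positions': array([-1.34126945e+00,  1.81463266e-01,  1.60785517e+00, -2.01393731e-05,
        1.35380380e+00, -2.06313911e-01]), 'joint_velocities': array([ 1.11277438e-03, -3.90388590e-04, -2.04643305e-03, -8.76148146e-05,
       -8.27735389e-04,  1.49017374e-03]), 'tau': array([ 1.57870352e-03, -4.34821057e+01, -3.42693293e+01,  7.04510207e-02,
        3.40708473e-02, -5.35509344e-05]), 'eef_pos': array([ 0.24265032, -0.52080742,  0.25192771]), 'tcp_rot': array([ 8.43260295e-01, -5.37504874e-01, -5.53898262e-04, -5.27441820e-04]), 'force': array([0.61968849, 0.24497838, 0.09020217]), 'torque': array([-0.03975232,  0.01336938,  0.05210355]), 'grip_width': 0.08805332026177942}
```

View pics/top0.png

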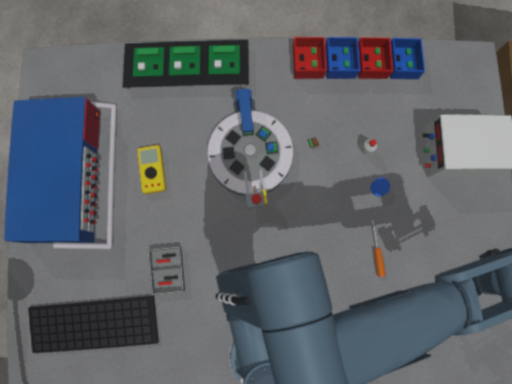

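View pics/scene0.png

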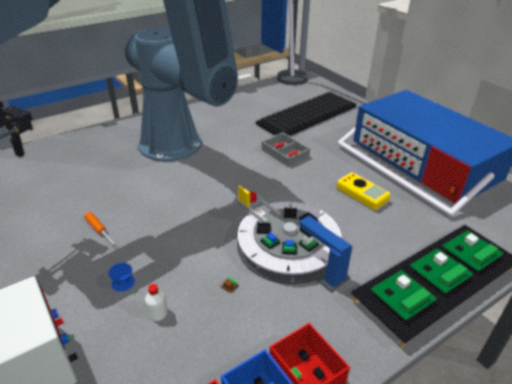

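The top view shows the carousel centred at about (250,150), the red plunger at (256,198), the yellow fin at (265,195) and the blue test head at (245,105). The scene view agrees, and the brown look-alike lies loose on the bench at (230,284). I'll measure these next.

```bash
python3 - <<'E'
from h import *
p=cv2.imread('pics/top0.png'); M=model('top'); D=np.load('top0.npy')
hsv=cv2.cvtColor(p,cv2.COLOR_BGR2HSV)
def cen(lo,hi,box,z):
    m=cv2.inRange(hsv,lo,hi); k=np.zeros_like(m); x0,y0,x1,y1=box; k[y0:y1,x0:x1]=m[y0:y1,x0:x1]
    ys,xs=np.nonzero(k); c=[xs.mean(),ys.mean()]; print(len(xs),c,xs.min(),xs.max(),ys.min(),ys.max(),plane(M,[c],z)[0]); return np.c_[xs,ys],plane(M,[c],z)[0]
_,pl=cen((0,140,60),(8,255,255),(235,180,280,215),.078)
_,fi=cen((20,120,100),(35,255,255),(235,180,280,215),.1)
# ring: points by depth at z~.04
ys,xs=np.mgrid[95:205,195:305]; uv=np.c_[xs.ravel(),ys.ravel()]; P=dpt(M,uv,D)
s=(abs(P[:,2]-.04)<.005)
k=np.zeros(D.shape,np.uint8); k[uv[s,1],uv[s,0]]=255
c,_=cv2.findContours(k,cv2.RETR_EXTERNAL,cv2.CHAIN_APPROX_NONE); c=max(c,key=cv2.contourArea)
Q=plane(M,cv2.convexHull(c)[:,0].astype(float),.04)
print(len(Q),Q.min(0),Q.max(0))
from scipy.optimize import least_squares
f=least_squares(lambda v:np.hypot(Q[:,0]-v[0],Q[:,1]-v[1])-v[2],[.37,.03,.134],loss='soft_l1',f_scale=.002); print('axis',f.x)
a=pl-[*f.x[:2],0]; print('r',np.hypot(*a[:2]),'ang',np.degrees(np.arctan2(a[1],a[0])))
cv2.imwrite('pics/crop.png',cv2.resize(p[80:220,180:320],None,fx=4,fy=4,interpolation=3))
E
```

```text
63 [np.float64(255.93650793650792), np.float64(198.3015873015873)] 252 260 194 202 [0.48621716 0.02280056 0.078     ]
44 [np.float64(264.75), np.float64(196.11363636363637)] 263 266 190 203 [ 0.48938165 -0.00348735  0.1       ]
23 [ 0.5199553  -0.09452161  0.04      ] [0.77421278 0.03348218 0.04      ]
axis [0.64351808 0.0334064  0.12878729]
r 0.1576580552037257 ang -176.1427302403043
```

View pics/crop.png

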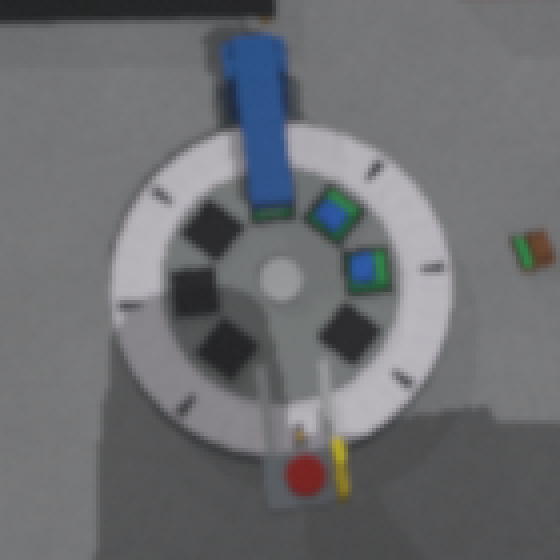

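```bash
python3 - <<'E'
from h import *
p=cv2.imread('pics/top0.png'); M=model('top')
# rim points read off the crop (x4, origin 180,80): left, right, diagonals
c=np.array([[112,290],[452,290],[395,416],[165,411],[398,165],[167,165]])/4+[180,80]-.4
Q=plane(M,c,.04)
from scipy.optimize import least_squares
f=least_squares(lambda v:np.hypot(Q[:,0]-v[0],Q[:,1]-v[1])-v[2],[.64,.03,.134]); print('axis',f.x,f.fun)
a=np.array([.4862,.0228])-f.x[:2]; print('r',np.hypot(*a),'ang',np.degrees(np.arctan2(a[1],a[0])))
o=r.get_obs(); Rt=R.from_quat(o['tcp_rot']).as_matrix(); print(Rt.round(3))
print('shift tool/0.2:',Rt.T@(np.array([.487,.025,.22])-o['eef_pos'])/.2)
print(vision.camera_model('wrist'))
E
```

```text
axis [0.64185285 0.03814421 0.13539429] [-7.58404205e-04 -1.24302964e-03  9.13417462e-04  9.87556161e-05
  4.65203409e-04  5.24057361e-04]
r 0.15640733793880293 ang -174.36998890385448
[[ 0.422 -0.907 -0.   ]
 [-0.907 -0.422  0.001]
 [-0.002 -0.    -1.   ]]
shift tool/0.2: [-1.95787313 -2.25961987  0.16324239]
{'vfov': 66.05150177031624, 'cx': 257.5421844975361, 'cy': 195.95947955290526, 'k1': -0.07125533808524606, 'hand_eye': array([[ 9.99999803e-01,  6.17043821e-04, -1.10780584e-04,
         5.88881241e-05],
       [-5.68089461e-04,  9.66645074e-01,  2.56119072e-01,
        -6.59410184e-02],
       [ 2.65122197e-04, -2.56118958e-01,  9.66645234e-01,
        -1.31175091e-01],
       [ 0.00000000e+00,  0.00000000e+00,  0.00000000e+00,
         1.00000000e+00]])}
```

>>> step_arm(steps=[[-0.08,-0.1,0,0,0,0,-1],[-0.2,-0.23,0,0,0,0,-1],[-0.33,-0.36,0,0,0,0,-1],[-0.46,-0.49,0,0,0,0,-1],[-0.59,-0.62,0,0,0,0,-1],[-0.72,-0.75,0,0,0,0,-1],[-0.84,-0.87,0,0,0,0,-1],[-0.93,-0.95,0,0,0,0,-1],[-0.98,-1,0,0,0,0,-1],[-0.98,-1,0,0,0,0,-1]])

```text
t: 0.93
eef_pos: [0.3418, -0.2565, 0.2524]
tcp_rot: [0.844, -0.536, -0.0, -0.0]
force: [-0.1, -0.4, 1.0]
grip_width: 0.0238
```

>>> step_arm(steps=[[-0.08,-0.1,0,0,0,0.01,-1],[-0.2,-0.25,0.02,0,0,0.02,-1],[-0.33,-0.4,0.04,0,0,0.04,-1],[-0.46,-0.55,0.06,0,0,0.06,-1],[-0.59,-0.7,0.08,0,0,0.08,-1],[-0.72,-0.85,0.1,0,0,0.09,-1],[-0.84,-1,0.1,0,0,0.1,-1],[-0.93,-1,0.1,0,0,0.108,-1],[-0.98,-1,0.1,0,0,0.108,-1],[-0.98,-1,0.1,0,0,0.108,-1]])

```text
t: 1.77
eef_pos: [0.4391, 0.0038, 0.2322]
tcp_rot: [0.741, -0.671, -0.001, 0.0]
force: [0.2, -0.1, 0.3]
grip_width: 0.0008
```

```bash
python3 - <<'E'
from h import *
M=model('wrist'); o=r.get_obs(); p,D=vision.grab_frame('wrist'); cv2.imwrite('pics/w1.png',p); np.save('w1.npy',D)
Rt=R.from_quat(o['tcp_rot']).as_matrix(); print(o['t'],o['eef_pos'],Rt.round(3),o['force'],o['grip_width'])
hsv=cv2.cvtColor(p,cv2.COLOR_BGR2HSV)
def rd(lo,hi,z,n):
    m=cv2.inRange(hsv,lo,hi); k,l,s,c=cv2.connectedComponentsWithStats(m)
    for i in range(1,k):
        if s[i,4]>200: print(n,s[i],c[i],plane(M,[c[i]],z)[0],np.median(dpt(M,np.argwhere(l==i)[:,::-1],D),0))
rd((0,140,60),(8,255,255),.078,'red'); rd((20,120,80),(35,255,255),.108,'yel')
E
```

```text
1.7667 [0.43910124 0.00384669 0.23218226] [[ 0.099 -0.995 -0.001]
 [-0.995 -0.099  0.   ]
 [-0.     0.001 -1.   ]] [ 0.17894025 -0.0949016   0.29129748] 0.0007768489786228996
red [228 119  31  32 778] [243.05912596 134.55269923] [0.48791457 0.02275145 0.078     ] [0.48791342 0.02276546 0.07726895]
yel [  0   0  13  81 659] [ 4.13353566 47.93930197] [0.54549037 0.23174052 0.108     ] [0.55655185 0.31442853 0.0117029 ]
yel [267 112  10  51 456] [271.08552632 136.9495614 ] [ 0.4900743  -0.00246062  0.108     ] [ 0.49022326 -0.00247445  0.10706773]
yel [280 328  90   9 401] [325.85037406 332.36907731] [ 0.29773756 -0.08180042  0.108     ] [ 0.45917271 -0.00979545  0.30688432]
```

View pics/w1.png

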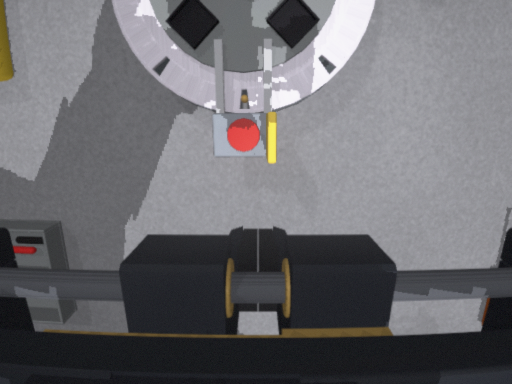

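>>> step_arm(steps=[[-0.05,-0.12,0,0,0,0,-1],[-0.09,-0.2525,0.05,0,0,0,-1],[-0.09,-0.2525,0.15,0,0,0,-1],[-0.09,-0.2525,0.3,0,0,0,-1],[-0.09,-0.2525,0.42,0,0,0,-1],[-0.09,-0.2525,0.52,0,0,0,-1],[-0.09,-0.2525,0.59,0,0,0,-1],[-0.09,-0.2525,0.63,0,0,0,-1],[-0.09,-0.2525,0.64,0,0,0,-1],[-0.09,-0.2525,0.64,0,0,0,-1]])

```text
t: 2.65
eef_pos: [0.4885, 0.0246, 0.1047]
tcp_rot: [0.74, -0.673, -0.0, 0.0]
force: [0.9, -0.8, -0.9]
grip_width: 0.0006
```

```bash
python3 - <<'E'
from h import *
M=model('wrist'); o=r.get_obs(); p,D=vision.grab_frame('wrist'); s,_=vision.grab_frame('scene')
cv2.imwrite('pics/w2.png',np.hstack([cv2.resize(p,(480,360)),cv2.resize(s[160:250,200:320],(320,240),interpolation=3) if 0 else cv2.resize(s[165:285,210:365],(310,360),interpolation=3)]))
print(o['t'],o['eef_pos'],o['force'])
E
```

```text
2.65 [0.48853765 0.02455152 0.10465791] [ 0.87668728 -0.84269022 -0.91403746]
```

View pics/w2.png

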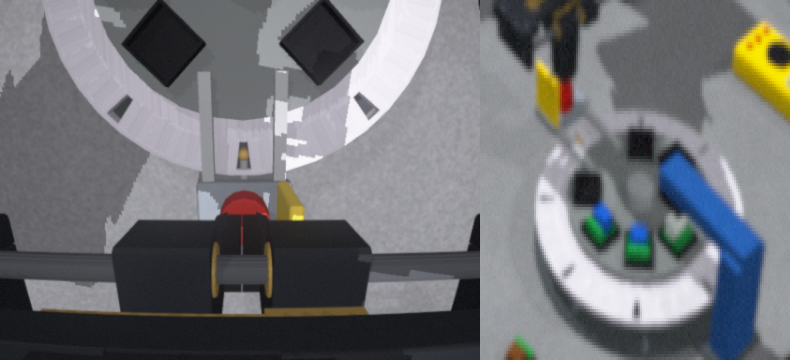

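The fingers are over the red cap at (243,205) in the wrist panel, and the fin at (292,200) is just clear to their right. Next I press.

>>> step_arm(steps=[[-0.01,0,0.01,0,0,0,-1],[-0.01,0,0.03,0,0,0,-1],[-0.01,0,0.05,0,0,0,-1],[-0.01,0,0.07,0,0,0,-1],[-0.01,0,0.08,0,0,0,-1],[-0.01,0,0.09,0,0,0,-1],[-0.01,0,0.1,0,0,0,-1],[-0.01,0,0.11,0,0,0,-1],[-0.01,0,0.118,0,0,0,-1],[-0.01,0,0.118,0,0,0,-1]])

```text
t: 3.58
eef_pos: [0.4884, 0.0278, 0.0811]
tcp_rot: [0.74, -0.672, 0.0, -0.0]
force: [-0.0, 0.7, 4.4]
grip_width: 0.0007
```

>>> step_arm(steps=[[0.017,0,0.002,0,0,0,-1],[0.0325,0,0.002,0,0,0,-1],[0.048,0,0.002,0,0,0,-1],[0.0635,0,0.002,0,0,0,-1],[0.079,-0.0015,0.002,0,0,-0.003,-1],[0.0945,-0.003,0.002,0,0,-0.01,-1],[0.11,-0.004,0.002,0,0,-0.016,-1],[0.125,-0.006,0.002,0,0,-0.022,-1],[0.1405,-0.008,0.002,0,0,-0.029,-1],[0.1405,-0.008,0.002,0,0,-0.029,-1]])

```text
t: 4.42
eef_pos: [0.4932, -0.0005, 0.0812]
tcp_rot: [0.77, -0.637, 0.001, -0.0]
force: [0.6, -1.2, 5.1]
grip_width: 0.0006
```

```bash
cat > look.py <<'E'
from h import *
import sys
M=model('wrist'); o=r.get_obs(); p,D=vision.grab_frame('wrist'); s,_=vision.grab_frame('scene'); t,_=vision.grab_frame('top')
cv2.imwrite('pics/%s.png'%sys.argv[1],np.hstack([cv2.resize(p,(480,360)),cv2.resize(s[165:285,210:365],(310,360),interpolation=3)]))
cv2.imwrite('pics/t_%s.png'%sys.argv[1],t)
Rt=R.from_quat(o['tcp_rot']).as_matrix()
ax=np.array([.6432,.0382]); v=o['eef_pos'][:2]-ax
print(o['t'],o['eef_pos'],o['force'],'rot',np.degrees(np.arctan2(Rt[1,0],Rt[0,0]))+84.3,'alpha',(np.degrees(np.arctan2(v[1],v[0]))+174.3),'rho',np.hypot(*v))
def ang(pts):
    d=pts[:,:2]-ax; return np.degrees(np.arctan2(d[:,1],d[:,0])).round(2),np.hypot(d[:,0],d[:,1]).round(4)
for n,im,MM in (('scene',s,model('scene')),('wrist',p,M)):
    m=cv2.inRange(cv2.cvtColor(im,cv2.COLOR_BGR2HSV),(20,120,80),(35,255,255)); k,l,st,c=cv2.connectedComponentsWithStats(m)
    for i in range(1,k):
        q=plane(MM,[c[i]],.09)
        if st[i,4]>25 and np.hypot(*(q[0,:2]-ax))<.2: print(n,'fin',c[i],st[i],q[0],ang(q))
E
python3 look.py w3
```

```text
4.4167 [ 0.49315914 -0.00049975  0.08115937] [ 0.55464272 -1.22544253  5.12774074] rot 5.096646774701668 alpha 8.76296284889088 rho 0.15495138210155543
scene fin [237.86153846 201.26666667] [231 193  14  19 195] [ 0.50881433 -0.03356949  0.09      ] (array([-151.9]), array([0.1523]))
wrist fin [316.36328626 220.26444159] [304 200  35  35 779] [ 0.52004251 -0.02159971  0.09      ] (array([-154.1]), array([0.1369]))
wrist fin [286.70718232 290.00552486] [283 259   7  58 181] [ 0.48352882 -0.01627197  0.09      ] (array([-161.16]), array([0.1687]))
wrist fin [227.97029703 299.23762376] [226 282   7  31 101] [0.47333193 0.01016226 0.09      ] (array([-170.63]), array([0.1722]))
wrist fin [290.5483871  332.67741935] [286 329  10   9  31] [ 0.460005   -0.02347974  0.09      ] (array([-161.39]), array([0.1933]))
wrist fin [303.85714286 332.82539683] [295 329  18   8  63] [ 0.46108982 -0.03004679  0.09      ] (array([-159.46]), array([0.1945]))
wrist fin [340.8125     332.82291667] [323 329  33   8  96] [ 0.46423999 -0.04840776  0.09      ] (array([-154.18]), array([0.1988]))
```

View pics/w3.png

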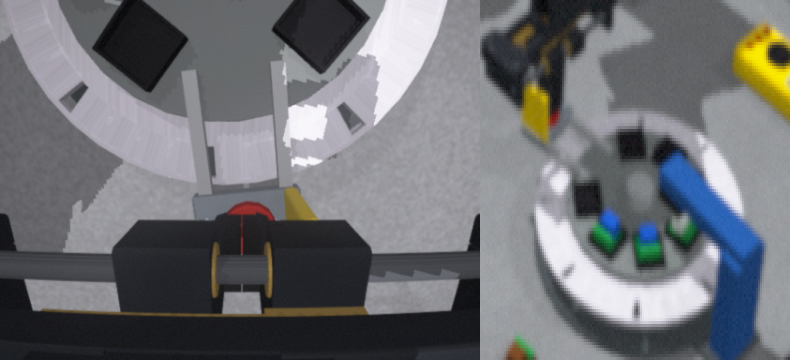

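>>> step_arm(steps=[[0.0155,-0.001,0.001,0,0,-0.0064,-1],[0.031,-0.0026,0.001,0,0,-0.0127,-1],[0.0463,-0.0044,0.001,0,0,-0.019,-1],[0.0617,-0.0064,0.001,0,0,-0.0255,-1],[0.077,-0.0088,0.001,0,0,-0.032,-1],[0.0922,-0.0115,0.001,0,0,-0.038,-1],[0.1074,-0.0145,0.001,0,0,-0.0446,-1],[0.1226,-0.0178,0.001,0,0,-0.051,-1],[0.1377,-0.0214,0.001,0,0,-0.057,-1],[0.1377,-0.0214,0.001,0,0,-0.057,-1]])

```text
t: 5.4
eef_pos: [0.5027, -0.0267, 0.081]
tcp_rot: [0.824, -0.566, 0.001, -0.0]
force: [2.0, 0.0, 5.0]
grip_width: 0.0003
```

```bash
python3 look.py w4
```

```text
5.4 [ 0.50273303 -0.02671278  0.08102136] [2.03849146 0.02261851 5.00857995] rot 15.340962932139576 alpha 19.10266254680272 rho 0.1547405550805175
scene fin [233.94818653 207.79792746] [226 199  15  19 193] [ 0.52636193 -0.05676929  0.09      ] (array([-140.89]), array([0.1506]))
wrist fin [316.28461538 220.21538462] [304 200  35  35 780] [ 0.53302622 -0.04270274  0.09      ] (array([-143.71]), array([0.1367]))
wrist fin [228.34502924 289.87134503] [226 261   7  54 171] [ 0.48636834 -0.01828464  0.09      ] (array([-160.19]), array([0.1667]))
wrist fin [287.12380952 281.75238095] [282 264   9  35 105] [ 0.50032914 -0.04246334  0.09      ] (array([-150.55]), array([0.1641]))
wrist fin [286.93548387 303.87096774] [284 300   6   9  31] [ 0.48918588 -0.04704745  0.09      ] (array([-151.04]), array([0.176]))
wrist fin [286.30769231 312.80769231] [284 309   5   8  26] [ 0.48440799 -0.04872753  0.09      ] (array([-151.3]), array([0.181]))
wrist fin [334.70604027 332.21073826] [278 327 114  11 745] [ 0.48223009 -0.07592268  0.09      ] (array([-144.66]), array([0.1973]))
wrist fin [172.45098039 335.        ] [160 334  27   3  51] [ 0.45138183 -0.0007683   0.09      ] (array([-168.52]), array([0.1957]))
wrist fin [220.359375 335.8125  ] [203 335  33   3  64] [ 0.45998887 -0.0233061   0.09      ] (array([-161.44]), array([0.1933]))
```

View pics/w4.png

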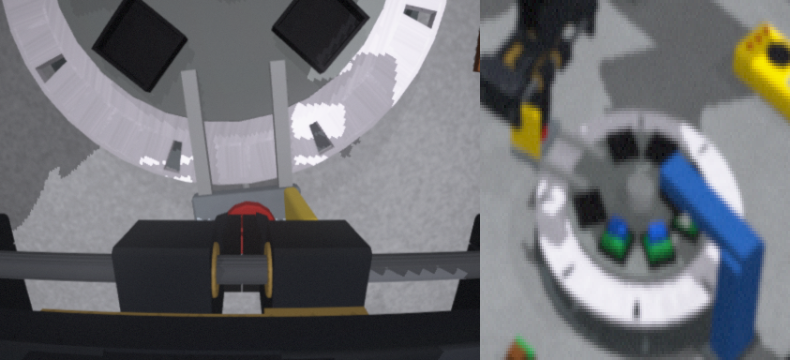

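>>> step_arm(steps=[[0,0,-0.03,0,0,0,-1],[0,0,-0.06,0,0,0,-1],[0,0,-0.09,0,0,0,-1],[0,0,-0.095,0,0,-0.01,-1],[0,0,-0.095,0,0,-0.02,-1],[0,0,-0.095,0,0,-0.028,-1],[0,0,-0.095,0,0,-0.028,-1],[0,0,-0.095,0,0,-0.028,-1],[0,0,-0.095,0,0,-0.028,-1],[0,0,-0.095,0,0,-0.028,-1]])

```text
t: 6.38
eef_pos: [0.5017, -0.0263, 0.0995]
tcp_rot: [0.848, -0.53, -0.0, 0.0]
force: [0.4, -0.8, -0.5]
grip_width: 0.0004
```

```bash
python3 look.py w5 | head -3; python3 - <<'E'
from h import *
ax=np.array([.6432,.0382])
M=model('scene'); p=cv2.imread('pics/scene0.png')
m=cv2.inRange(cv2.cvtColor(p,cv2.COLOR_BGR2HSV),(20,120,80),(35,255,255)); k,l,st,c=cv2.connectedComponentsWithStats(m)
for i in range(1,k):
    q=plane(M,[c[i]],.09)[0]
    if st[i,4]>25 and np.hypot(*(q[:2]-ax))<.2: d=q[:2]-ax; print(c[i],q,np.degrees(np.arctan2(d[1],d[0])))
E
```

```text
6.3833 [ 0.50173983 -0.02630834  0.09951078] [ 0.38345821 -0.84995535 -0.46698469] rot 20.320945039967057 alpha 18.81382412615187 rho 0.15547444796980053
scene fin [233.00490196 207.63235294] [226 200  15  17 204] [ 0.52442071 -0.05846457  0.09      ] (array([-140.86]), array([0.1531]))
wrist fin [315.00107527 218.10860215] [302 195  32  40 930] [ 0.52986968 -0.04488389  0.09      ] (array([-143.75]), array([0.1405]))
[243.55208333 195.703125  ] [ 0.4968558  -0.00778553  0.09      ] -162.55579223751232
```

View pics/w5.png

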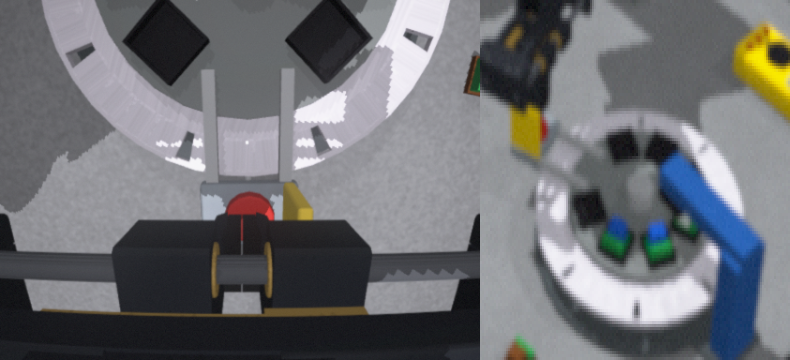

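Comparing the fin's bearing in the scene view with the start puts the table at about 21.7°. The fingertips are now above the cap, so I'll push on the fin.

>>> step_arm(steps=[[0.0233,0,0,0,0,0,-1],[0.0466,0,0,0,0,0,-1],[0.07,-0.001,0,0,0,0,-1],[0.0932,-0.003,0,0,0,-0.01,-1],[0.1164,-0.006,0,0,0,-0.02,-1],[0.1395,-0.009,0,0,0,-0.03,-1],[0.1625,-0.013,0,0,0,-0.04,-1],[0.1853,-0.0175,0,0,0,-0.052,-1],[0.208,-0.023,0,0,0,-0.063,-1],[0.208,-0.023,0,0,0,-0.063,-1]])

```text
t: 7.37
eef_pos: [0.5248, -0.0623, 0.0996]
tcp_rot: [0.897, -0.443, 0.0, -0.0]
force: [0.3, 0.2, 0.5]
grip_width: 0.0006
```

```bash
python3 look.py w6 | head -3
```

```text
7.3667 [ 0.52478192 -0.06230052  0.09955287] [0.31577336 0.24222225 0.49018143] rot 31.726462382526492 alpha 34.62101278534425 rho 0.1553164396751732
scene fin [229.77837838 216.41621622] [222 208  16  17 185] [ 0.54994959 -0.08398856  0.09      ] (array([-127.35]), array([0.1537]))
wrist fin [294.09857328 217.20622568] [284 195  25  41 771] [ 0.55003465 -0.06635193  0.09      ] (array([-131.7]), array([0.14]))
```

View pics/w6.png

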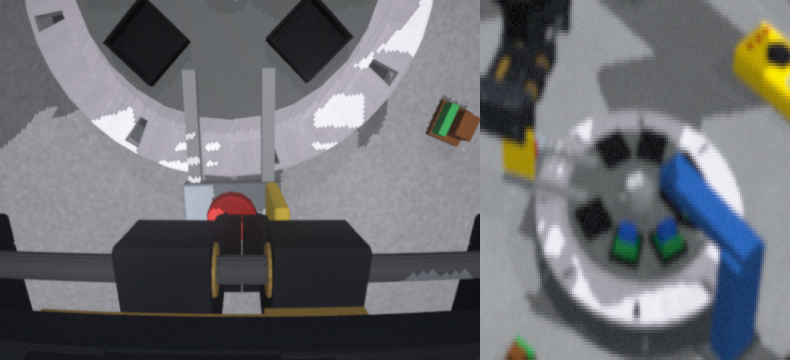

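>>> step_arm(steps=[[0.0155,-0.001,0,0,0,-0.0064,-1],[0.031,-0.002,0,0,0,-0.0127,-1],[0.0464,-0.004,0,0,0,-0.019,-1],[0.0618,-0.0056,0,0,0,-0.0255,-1],[0.0772,-0.0078,0,0,0,-0.032,-1],[0.0926,-0.0103,0,0,0,-0.038,-1],[0.1078,-0.013,0,0,0,-0.0446,-1],[0.123,-0.016,0,0,0,-0.051,-1],[0.1382,-0.0196,0,0,0,-0.057,-1],[0.1382,-0.0196,0,0,0,-0.057,-1]])

```text
t: 8.35
eef_pos: [0.5453, -0.0821, 0.0997]
tcp_rot: [0.933, -0.361, 0.001, 0.0]
force: [0.0, -0.2, -0.4]
grip_width: 0.0007
```

```bash
python3 look.py w7 | head -3
```

```text
8.35 [ 0.54525619 -0.08208865  0.099724  ] [ 0.00333057 -0.17518901 -0.39279539] rot 42.01371776984222 alpha 45.14614697894385 rho 0.15512043165621298
scene fin [227.81481481 224.4973545 ] [220 218  17  13 189] [ 0.57375533 -0.10431394  0.09      ] (array([-115.98]), array([0.1585]))
wrist fin [294.16773367 217.28169014] [284 195  25  41 781] [ 0.57086158 -0.08178797  0.09      ] (array([-121.08]), array([0.1401]))
```

View pics/w7.png

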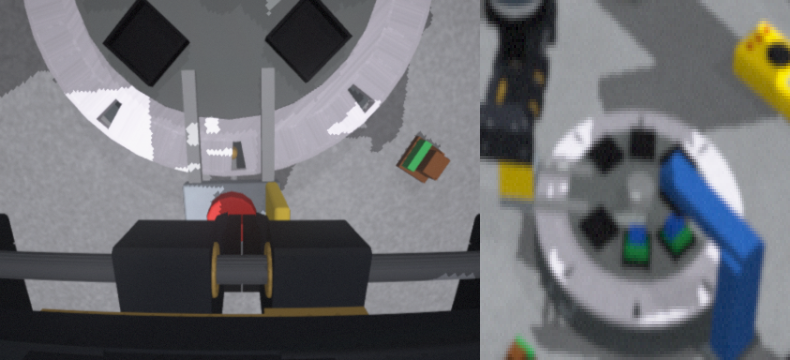

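The pin, seen as the brass edge at (233,155), is just short of the next hole at (237,155). I'll creep the last few millimetres.

>>> step_arm(steps=[[0.003,0,0,0,0,-0.001,-1],[0.006,0,0,0,0,-0.002,-1],[0.009,-0.0005,0,0,0,-0.004,-1],[0.012,-0.001,0,0,0,-0.005,-1],[0.015,-0.001,0,0,0,-0.006,-1],[0.018,-0.001,0,0,0,-0.007,-1],[0.021,-0.0015,0,0,0,-0.008,-1],[0.024,-0.0018,0,0,0,-0.009,-1],[0.027,-0.002,0,0,0,-0.01,-1],[0.03,-0.0023,0,0,0,-0.012,-1]])

```text
t: 9.33
eef_pos: [0.5488, -0.085, 0.0995]
tcp_rot: [0.939, -0.343, -0.0, 0.0]
force: [-1.3, 0.1, 0.7]
grip_width: 0.0004
```

```bash
python3 look.py w8 | head -3
```

```text
9.3333 [ 0.54878462 -0.08497269  0.09945077] [-1.32369391  0.12830524  0.74611228] rot 44.13241470268225 alpha 46.82880529966482 rho 0.1551959241298041
scene fin [227.88108108 225.6972973 ] [220 220  17  12 185] [ 0.57769419 -0.10651511  0.09      ] (array([-114.35]), array([0.1589]))
wrist fin [294.04387097 217.21935484] [283 195  26  41 775] [ 0.57436261 -0.08355563  0.09      ] (array([-119.48]), array([0.1399]))
```

View pics/w8.png

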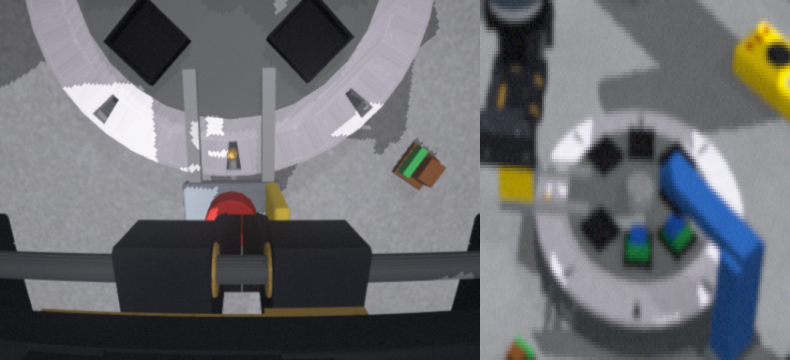

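```bash
cat > cap.py <<'E'
from h import *
M=model('wrist'); p,D=vision.grab_frame('wrist')
m=cv2.inRange(cv2.cvtColor(p,cv2.COLOR_BGR2HSV),(0,140,60),(8,255,255)); m=cv2.erode(m,np.ones((3,3)))
uv=np.argwhere(m>0)[:,::-1]; P=dpt(M,uv,D); s=(P[:,2]<.1)&(P[:,2]>.05); print(s.sum(),'cap z pct',np.percentile(P[s,2],[10,50,90]).round(4))
o=r.get_obs(); print(o['t'],o['eef_pos'],o['force'])
E
python3 cap.py
```

```text
432 cap z pct [0.0738 0.077  0.0779]
9.5333 [ 0.54881277 -0.08497248  0.09949364] [-0.84875162 -0.09438107  0.80597956]
```

The cap top reads 77 mm, the same as at the start, so the plunger has sprung up in the hole. I'll back off and rise clear.

>>> step_arm(steps=[[-0.015,0,0,0,0,0,-1],[-0.03,0,0,0,0,0,-1],[-0.03,0,-0.05,0,0,0,-1],[-0.03,0,-0.15,0,0,0,-1],[-0.03,0.05,-0.28,0,0,0,-1],[-0.03,0.13,-0.42,0,0,0,-1],[-0.03,0.22,-0.54,0,0,0,-1],[-0.03,0.28,-0.62,0,0,0,-1],[-0.03,0.3,-0.66,0,0,0,-1],[-0.03,0.3,-0.66,0,0,0,-1]])

```text
t: 10.37
eef_pos: [0.5064, -0.128, 0.2342]
tcp_rot: [0.939, -0.344, 0.002, 0.0]
force: [0.0, 0.4, 0.5]
grip_width: 0.0005
```

```bash
python3 cap.py; python3 - <<'E'
from h import *
M=model('wrist'); p,D=vision.grab_frame('wrist'); t,_=vision.grab_frame('top'); s,_=vision.grab_frame('scene')
cv2.imwrite('pics/w9.png',np.hstack([cv2.resize(p,(480,360)),cv2.resize(s[165:285,210:365],(310,360),interpolation=3)]))
cv2.imwrite('pics/t9.png',t)
hsv=cv2.cvtColor(p,cv2.COLOR_BGR2HSV); m=cv2.inRange(hsv,(0,140,60),(8,255,255)); k,l,st,c=cv2.connectedComponentsWithStats(m)
ax=np.array([.6432,.0382])
for i in range(1,k):
    if st[i,4]>200:
        q=plane(M,[c[i]],.078)[0]; d=q[:2]-ax; print(c[i],q,np.degrees(np.arctan2(d[1],d[0]))+174.3,np.hypot(*d),np.median(dpt(M,np.argwhere(l==i)[:,::-1],D),0))
d=cv2.absdiff(s,cv2.imread('pics/scene0.png')).max(2)
m=cv2.morphologyEx((d>45).astype(np.uint8),cv2.MORPH_OPEN,np.ones((3,3))); k,l,st,c=cv2.connectedComponentsWithStats(m)
print([st[i].tolist() for i in range(1,k) if st[i,4]>40])
E
```

```text
820 cap z pct [0.0765 0.0777 0.0892]
10.4167 [ 0.50600455 -0.12717642  0.23248639] [0.25950853 0.35855562 0.30334298]
[256.44243208 125.10608021] [ 0.5440622 -0.0813484  0.078    ] 44.63212999318674 0.15530654086429535 [ 0.54394649 -0.08132977  0.07720128]
[488.14507772 248.3238342 ] [ 0.65677573 -0.34608587  0.078     ] 86.32325616663591 0.3845255871468818 [ 0.65329595 -0.337155    0.08841435]
[[0, 0, 59, 39, 1544], [161, 0, 8, 29, 186], [171, 0, 54, 43, 1217], [160, 45, 18, 23, 252], [235, 54, 18, 23, 315], [215, 76, 23, 30, 506], [0, 103, 33, 54, 680], [171, 102, 52, 74, 1943], [221, 146, 129, 59, 2459], [37, 167, 232, 141, 8650], [307, 207, 13, 11, 104], [257, 211, 39, 35, 611], [230, 220, 87, 53, 1474], [298, 234, 15, 11, 112], [287, 238, 10, 7, 47], [299, 248, 8, 7, 43], [238, 262, 11, 11, 56], [240, 277, 83, 21, 766]]
```

View pics/w9.png

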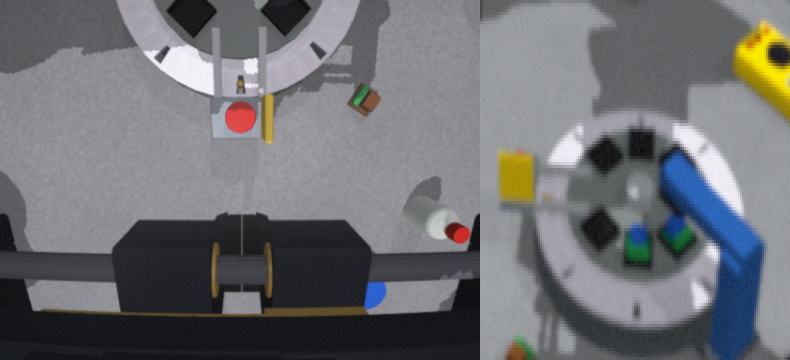

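```bash
python3 -c "
from h import *
print(order.job_done())"
```

```text
the job is handed in; nothing more can be done
None
```

The carousel has been indexed one hole counter-clockwise, and I handed the job in at about 10.5 s of the 43 s allowed.

I pressed the plunger about 11 mm with the closed fingertips. The table followed the pressed fingertips to about 22°, by friction on the cap rather than by the fin. I then released the plunger and pushed on the yellow fin until the pin sprang up in the next hole. After that I backed off and raised the arm clear.

**Last checks:**
- **Table angle:** it measured 44.6°, within measurement error of one hole (45°).
- **Lock:** the cap top was back at about 77 mm, the same as at the start, and the brass pin was visible in the hole.
- **Modules:** both blue modules look seated, each moved on one nest, with the next one now under the test head. The tested module is hidden behind the head's arm, so I could not see it directly.
- **Forces:** the wrist readings at the end of each move stayed around 5 N or less.
- **Bystanders:** the arm went nowhere near them. A before-and-after difference of the scene view was swamped by the arm and its shadow, so it says nothing either way about them.

The scene camera's fin bearing read about 3° high late in the turn, because of perspective. I therefore relied on the wrist view for the final angle.

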